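Set up a bush and hold the inspection light on it

ROBOT

A 6-joint arm with a two-finger parallel gripper is mounted at the origin on a cart in front of the work surface, level with it; the furniture and walls round the work are solid. World frame = base frame: x ahead of the robot, y to its left, z up, the work surface at z = 0. Lengths are in mm, angles in rad, forces in N, time in s.
With the tool pointing down it reaches from about 225 to 725 mm from the base axis. Payload 3.1 kg.
Tool frame: the origin (TCP) lies on the centre line of the jaws, within the pads' length; the fingertips stand 14 mm ahead of it and the grasp point (between the pads) lies 5 mm behind it (bot.nose_length is the distance from the TCP to the fingertips, in mm); z points along the fingers, y is the line along which they close (so a half turn about z gives the same grasp; the last joint's range is limited). The gripper opens to 85 mm and grips with 20 to 120 N. Pads are 22 mm wide; open, the fingers measure 114 mm over their backs; the gripper's body (76 mm by 85 mm) begins 54 mm behind the grasp point. The pads swing forward as they close: fully open they stand 13 mm farther back than shut.
Start: joints at [-1.303, 0.048, 0.099, 1.622, 0, 1.443], TCP at [202.397, -484.41, 245.312] pointing down, gripper open.
Joint ranges: [-2.91, 2.91], [-0.99, 1.94], [-1.21, 1.42], [-2.12, 2.29], [-1.49, 1.47], [-3.14, 3.14]. Speed limits (rad/s): [2.79, 2.79, 3.14, 3.14, 3.14, 3.14].

INTERFACE

Orientations are given as a unit quaternion [w, x, y, z].
In Python, from bench import sensors, cams, finish_job, bot gives the robot as it stands.
- The arm moves only by the tool jog_arm, never from a script. Its argument "series" is a list of rows, each a list of 2 entries, a list of its own where there are three numbers: the shift along the tool's x, y, z in m, then the turn, a rotation vector about the tool's x, y, z in rad. In form: [[[x, y, z], [ax, ay, az]], ...]. A call has exactly 10 rows; each row is the pose to reach, as a shift and turn from the pose commanded when the call began, along the tool's axes at that moment; what a row does not reach only later rows make up. A row lasts 1/8 s, in which the tool goes at most 62.5 mm and 10.7 degrees, less where a joint would pass 70% of its speed; a pose out of reach is approached as far as the arm can. A call with a gripper value outside its range is refused whole. "gripper" is the closure, from 0 (fully open) to 1 (shut), set as the call begins (left out, the last holds). The fingers move at their own pace and stop on an object; "newtons" is the grip in N (left out, the last holds). Time passes only in rows, so rows that repeat a pose let the fingers close, or fill a call up. It gives the time, the measured TCP pose, the force, the opening and the grip force at its end, in the units of the state.
- sensors.state(): the state, without advancing time (a new reading comes with each control period).
- cams.grab_frame(name): name is "scene" or "top"; returns the picture (420x560x3 uint8, red, green, blue); there is no depth.
- cams.calibration(name): a dict with "fx", "fy", "cx", "cy" (pixels), "T" (4x4, takes a point from camera to world coordinates). Camera axes: x right, y down, z forward; pixel columns grow to the right and rows downward; lengths in mm; the calibration is good to about 2 mm. A picture is of the moment at which its call begins. calibration takes no time and is no camera call.
- finish_job(): hands the job in; it is judged then, once.
The state is a dict: "time": time; "q": joint angles; "dq": joint speeds; "tau": joint torques, N m; "ee_pos": TCP position; "tcp_rot": TCP orientation; "wrist_force": force on the tool from outside, world axes, zero at the start; "wrist_torque": the same for the moment, N m; "width": opening from 0.0 (shut) to 1.0 (fully open); "grip_force": force on a finger pad.
Only numpy, scipy, OpenCV 4.12 (cv2) and the standard library are available. Lean on these libraries where they do the work, as an engineer would, in place of code of your own. Each camera call takes 0.05 s, during which the arm holds its last target. There are 200 camera calls.

TASK

Slide the flanged bush along the bench, without lifting or tipping it, from the plain ring mark to the middle of the ring mark with four ticks, and let go of it. Then draw the inspection light up out of its stand and hold it slanting at about 45 degrees over the bush, its lens about 10 cm from the bush and aimed at the middle of the bush's open top. Finish while still holding the light there, raised and still; do not touch the bush with the light, and leave the loose sleeve, nut and chisel where they are.

Things in the scene. Friction and masses are not known exactly. Their poses are not given: they have to be found in the camera images.
- bush: bronze-coloured flanged bush, 0.22 kg, loose, standing flange down on the bench on the plain ring mark: flange 54 mm in diameter and 6 mm high, above it a tube 42 mm in outer diameter, 50 mm high over all, with an open bore. Origin: centre of its underside; z up along the bore.
- bush_mouth (a point): centre of the bush's open top, 50 mm above its underside
- wait_mark: plain white ring painted on the bench, 72 mm in diameter, flat (no step), where the bush stands at the start. Origin: its centre, on the bench.
- view_mark: white ring of 72 mm painted on the bench with four short ticks pointing outward (108 mm over the ticks), flat (no step): where the bush has to go. Origin: its centre, on the bench. The two marks lie side by side, 15 to 30 cm apart across the bench; either may be the left one.
- stand: grey stand fixed to the bench, body 76 x 76 mm and 65 mm high on a black foot 100 x 92 x 8 mm; a round upright socket of 30 mm in its middle, its floor 15 mm and its mouth 65 mm above the bench. Origin: centre of the underside, under the socket; z up.
- light: dark round inspection light, a straight rod 26 mm in diameter and 160 mm long, 0.14 kg, loose. It stands upright in the stand's socket, lens down, 110 mm of it showing, tail end 175 mm above the bench; it comes out straight upward. Origin: centre of the lens end; z runs from the lens to the tail, so it shines along -z. Its turn about z does not matter.
- lens (a point): centre of the light's lens (the end that is in the socket at the start)
- steel_sleeve: bystander: plain steel sleeve without flange, 50 mm in diameter and 36 mm high, loose on the bench beyond the marks. Origin: centre of its underside.
- hex_nut: bystander: hexagon nut 46 x 52 mm and 24 mm high, loose on the bench beyond the marks. Origin: centre of its underside.
- cold_chisel: bystander: cold chisel 180 mm long, 18 mm wide and 16 mm high, lying loose across the bench on the robot's side of the marks. Origin: centre of its underside.
Mind the look-alikes: they are no part of the job. What is shaped like the light but green or pink is not meant. What is shaped like the bush but pink or turquoise is not meant.

How it is judged (in metres and radians):
On the way, in this order (a step that is already met when the one before it is completed fails the run):
1. the bush stands on the ticked ring mark, let go (horizontal distance between bush and view_mark below 0.014 m and height (world z) of bush below 0.004 m and linear speed of bush below 0.02 m/s and contact force between the fingers and bush below 0.2 N), for 0.2 s.
2. the light is drawn clear of the stand, in the fingers, the bush still on its mark (z of lens in the frame of stand above 0.08 m and contact force between the fingers and light above 1 N and horizontal distance between bush and view_mark below 0.014 m), for 0.1 s.
At the end, for the whole second after the job is handed in: Bush flat on the bench, let go, within 14 mm of the ticked mark's centre. Light held still by the fingers, touching nothing else, lens over 70 mm up and downward, 30 to 60 degrees off vertical; bush mouth centre within 25 mm of its axis (each way), 60 to 160 mm ahead of the lens (all of step 1 and angle between bush's own z axis and vertical below 0.1 rad and angle between light's own z axis and vertical between 0.52 and 1.05 rad and x of bush_mouth in the frame of light between -0.025 and 0.025 m and y of bush_mouth in the frame of light between -0.025 and 0.025 m and z of bush_mouth in the frame of light between -0.16 and -0.06 m and height (world z) of lens above 0.07 m and linear speed of light below 0.03 m/s and contact force between the fingers and light above 1 N and contact force between light and stand below 0.2 N and contact force between light and bush below 0.2 N and contact force between light and steel_sleeve below 0.2 N and contact force between light and hex_nut below 0.2 N and contact force between light and cold_chisel below 0.2 N); the arm keeps its last pose, push and grip.
It fails at once if the bush is lifted (its underside centre more than 10 mm up) (height (world z) of bush above 0.01 m).
It fails at once if the bush is tipped by more than about 15 degrees (angle between bush's own z axis and vertical above 0.26 rad).
It fails at once if the light touches the bush with more than 2 N (contact force between light and bush above 2 N).
It fails at once if a bystander (sleeve, nut or chisel) is moved by more than 20 mm (distance of any of steel_sleeve, hex_nut, cold_chisel from where it was at the start of the episode above 0.02 m).
It also fails if it takes over 51 s, if anything falls off the work surface, if the arm or the gripper's body presses on something with over 40 N, if the wrist force passes 120 N, or if a joint passes its speed limit or range.

## Working session

There is one attempt and no reset: what is moved stays moved. The work goes in short steps, Python scripts to look and compute and a tool call to move; the robot and the scene stay as the last step left them, time stands still between calls to the robot, and variables do not carry over. Pictures are saved under pics/ and viewed, at most 10 in all, crops included, and the job is handed in when it is done.

Besides the shell and the picture viewer there is one more tool, called after "Call:" in YAML: its name, and indented under it one key for each argument. jog_arm: Moves the arm, as the interface text tells. Its arguments: {"type":"object","properties":{"series":{"type":"array"},"gripper":{"type":"number"},"newtons":{"type":"number"}},"required":["series"]}

```bash
mkdir -p pics; ls
python3 - <<'E'
from bench import sensors,cams,bot
import cv2
for n in("top","scene"):
    f=cams.grab_frame(n); cv2.imwrite(f"pics/{n}0.png",cv2.cvtColor(f,cv2.COLOR_RGB2BGR))
    c=cams.calibration(n); print(n,c)
s=sensors.state(); print(s['time'],s['ee_pos'],s['tcp_rot'],s['width'])
E
```

```text
pics
top {'fx': 497.4592154331506, 'fy': 497.4592154331506, 'cx': 288.3905695338701, 'cy': 210.25367852925578, 'T': array([[-2.14115537e-03, -9.86629136e-01,  1.62967370e-01,
         3.58030901e+02],
       [-9.99940764e-01,  3.85155543e-03,  1.01801254e-02,
        -3.14677079e+01],
       [-1.06716862e-02, -1.62935919e-01, -9.86578938e-01,
         1.33348749e+03],
       [ 0.00000000e+00,  0.00000000e+00,  0.00000000e+00,
         1.00000000e+00]])}
scene {'fx': 505.6298908495051, 'fy': 505.6298908495051, 'cx': 281.1266857163099, 'cy': 203.01697755086522, 'T': array([[-8.58960429e-01, -3.20589985e-01,  3.99260620e-01,
         9.68090574e+01],
       [-5.12025805e-01,  5.31582678e-01, -6.74721744e-01,
         8.11395964e+02],
       [ 4.06900395e-03, -7.83991019e-01, -6.20758830e-01,
         8.08073458e+02],
       [ 0.00000000e+00,  0.00000000e+00,  0.00000000e+00,
         1.00000000e+00]])}
0.1 [ 202.26952245 -483.90501888  244.24228263] [-1.05594031e-03  9.80476505e-01  1.96633421e-01 -7.68974931e-05] 0.9973708560020033
```

View pics/top0.png

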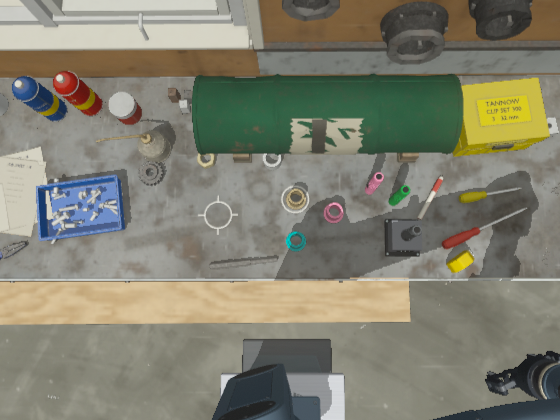

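View pics/scene0.png

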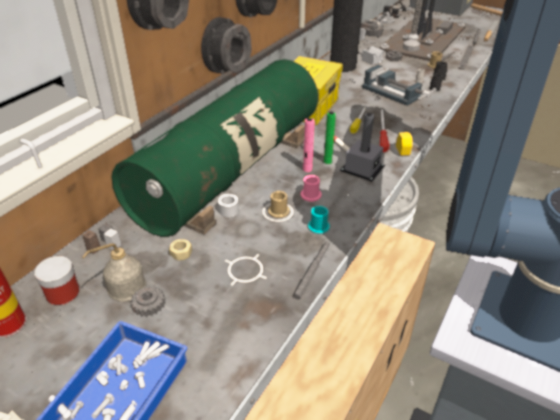

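Top view: the bronze bush is at (295,198) on the plain ring. Look-alikes for it are the pink bush (334,212), the turquoise bush (296,241), and two pale rings at (206,158) and (272,158). The ticked mark is at (218,215). The dark light is in the stand at about (415,232); the pink rod (375,183) and green rod (400,195) are its look-alikes. The chisel is at (244,262). I choose the bronze bush and the dark light, and will check both in one close crop.

```bash
cat > h.py <<'E'
import numpy as np,cv2
from bench import cams
def ray(n,u,v):
    c=cams.calibration(n);T=c['T']
    d=T[:3,:3]@[(u-c['cx'])/c['fx'],(v-c['cy'])/c['fy'],1]
    return T[:3,3],d
def onz(n,u,v,z=0):
    o,d=ray(n,u,v);return (o+d*(z-o[2])/d[2]).round(1)
def proj(n,p):
    c=cams.calibration(n);T=c['T'];q=T[:3,:3].T@(np.array(p)-T[:3,3])
    return np.array([c['fx']*q[0]/q[2]+c['cx'],c['fy']*q[1]/q[2]+c['cy']]).round(1)
def cross(n1,p1,n2,p2):
    o1,d1=ray(n1,*p1);o2,d2=ray(n2,*p2)
    t=np.linalg.lstsq(np.c_[d1,-d2],o2-o1,rcond=None)[0]
    a,b=o1+t[0]*d1,o2+t[1]*d2;return ((a+b)/2).round(1),np.linalg.norm(a-b).round(1)
def rgb(n,path):return cv2.imread(path)
E
python3 - <<'E'
from h import *
t=cv2.imread('pics/top0.png');s=cv2.imread('pics/scene0.png')
a=cv2.resize(t[150:275,190:440],None,fx=3.2,fy=3.2,interpolation=cv2.INTER_CUBIC)[:,:800]
b=cv2.resize(s[100:300,200:420],None,fx=2.0,fy=2.0,interpolation=cv2.INTER_CUBIC)
cv2.imwrite('pics/cropt.png',a)
cv2.imwrite('pics/crops.png',cv2.resize(s[90:290,170:430],None,fx=3,fy=3,interpolation=cv2.INTER_CUBIC))
hsv=cv2.cvtColor(t,cv2.COLOR_BGR2HSV)
def blobs(m,off,lo):
    k,_,st,c=cv2.connectedComponentsWithStats(m.astype(np.uint8))
    for i in range(1,k):
        if st[i,4]>lo: print(st[i].tolist()[:5],c[i].round(1))
for nm,img in(('top',t),('scene',s)):
    h=cv2.cvtColor(img,cv2.COLOR_BGR2HSV)
    print(nm,'white');blobs((h[...,1]<40)&(h[...,2]>185),0,25) if 0 else None
    x,y,w,hh=(195,190,50,50) if nm=='top' else (215,245,60,50)
    m=np.zeros(h.shape[:2],bool);m[y:y+hh,x:x+w]=((h[...,1]<50)&(h[...,2]>185))[y:y+hh,x:x+w];blobs(m,0,20)
    x,y,w,hh=(275,178,42,42) if nm=='top' else (255,185,50,45)
    m=np.zeros(h.shape[:2],bool);m[y:y+hh,x:x+w]=((h[...,1]<50)&(h[...,2]>185))[y:y+hh,x:x+w];blobs(m,0,20)
    print('bronze');m=np.zeros(h.shape[:2],bool);m[y:y+hh,x:x+w]=((h[...,1]>80)&(h[...,0]<28)&(h[...,0]>8))[y:y+hh,x:x+w];blobs(m,0,20)
for u,v in[(218,215),(295,198),(403,237),(244,262),(0,280),(410,280),(0,322),(410,322)]:print(u,v,onz('top',u,v))
E
```

```text
top white
[198, 196, 40, 39, 156] [218.  214.9]
[281, 186, 28, 27, 105] [293.4 202.1]
bronze
[290, 190, 12, 6, 36] [295.9 192.5]
[288, 198, 16, 9, 51] [295.  203.1]
scene white
[224, 254, 43, 32, 427] [244.4 269.4]
[261, 204, 36, 21, 213] [280.2 215.6]
bronze
[268, 191, 21, 27, 410] [278.4 204.6]
218 215 [566.  173.6   0. ]
295 198 [612.1 -35.8   0. ]
403 237 [ 504.3 -325.5    0. ]
244 262 [438.5 101.3   0. ]
0 280 [392.4 753.3   0. ]
410 280 [ 389.8 -339.4    0. ]
0 322 [282.7 743.1   0. ]
410 322 [ 281.1 -334.9    0. ]
```

View pics/cropt.png

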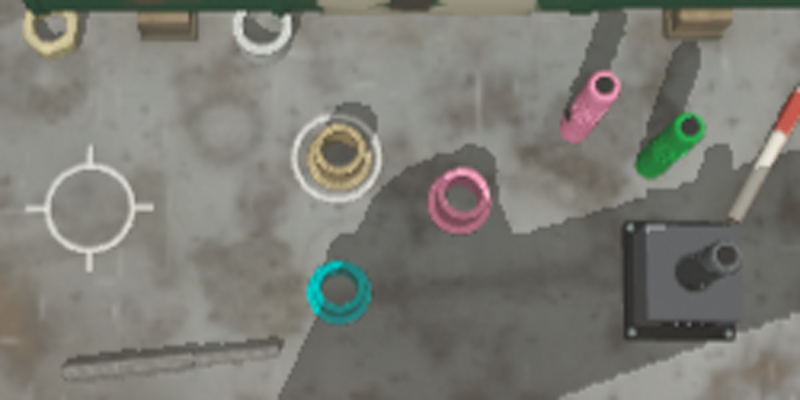

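View pics/crops.png

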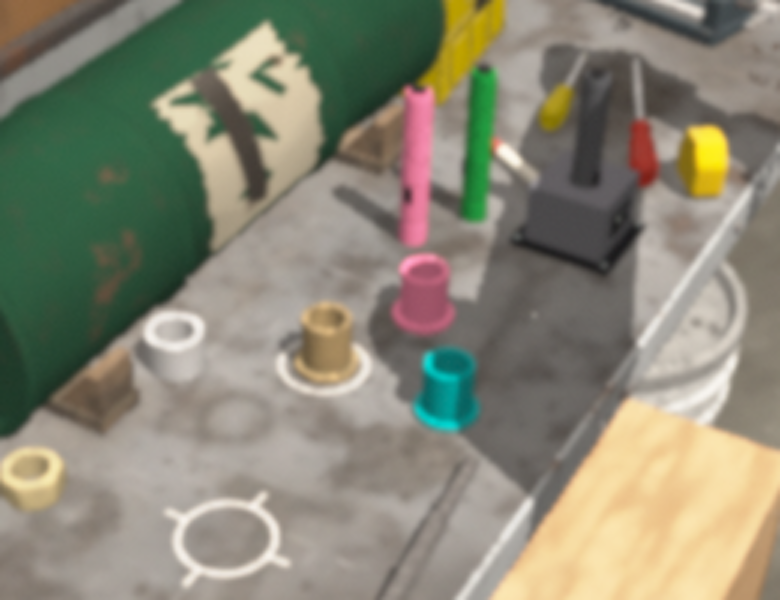

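Crops: the bronze bush mouth is at top (296.9,195.9) and scene (279,195.3). The dark light's tail is at top (417.2,230) and scene (369.7,114). The choice is confirmed; the pink and turquoise parts are clearly different.

Run:
```python
from h import *
print('bush',cross('top',(296.9,195.9),'scene',(279,195.3)),onz('top',296.9,195.9,50),onz('scene',279,195.3,50))
print('tail',cross('top',(417.2,230),'scene',(369.7,114)),onz('top',417.2,230,175),onz('scene',369.7,114,175))
print('view',onz('top',218,214.9),onz('scene',244.8,269.4)); 
print('wait',onz('top',190+337/3.2,150+158/3.2),onz('scene',278.5,211.5))
print('stand top',onz('top',190+695/3.2,150+272/3.2,65))
print('board',cross('top',(410,281),'scene',(380,223)),cross('top',(410,322),'scene',(433,240)))
print('green',onz('top',190+689/3.2,150+127/3.2,160),'pink',onz('top',190+606/3.2,150+86/3.2,160))
print('turq',onz('top',190+342/3.2,150+285/3.2,50),'pinkb',onz('top',190+464/3.2,150+190/3.2,50))
print('tank edge',onz('top',300,152,100),onz('top',300,152,0),'tank top', cross('top',(194,115),'scene',(130,190)))
# ring fit
for f,n,box,z in(('pics/top0.png','top',(195,190,50,50),0),('pics/scene0.png','scene',(215,245,60,50),0)):
    h=cv2.cvtColor(cv2.imread(f),cv2.COLOR_BGR2HSV);x,y,w,k=box
    m=((h[...,1]<50)&(h[...,2]>185))[y:y+k,x:x+w]
    P=np.array([onz(n,u+x,v+y)[:2] for v,u in np.argwhere(m)]);c=np.median(P,0)
    for _ in range(5):
        Q=P[abs(np.hypot(*(P-c).T)-34)<7];A=np.c_[2*Q,np.ones(len(Q))];s=np.linalg.lstsq(A,(Q**2).sum(1),rcond=None)[0];c=s[:2]
    print(n,'ring',c,'r',np.sqrt(s[2]+c@c))
```

```text
bush (array([608.3, -41. ,  45.6]), np.float64(1.5)) [608.2 -40.7  50. ] [604.5 -36.2  50. ]
tail (array([ 501. , -321.9,  171.3]), np.float64(1.9)) [ 501.4 -320.7  175. ] [ 497.7 -315.5  175. ]
view [566.3 173.6   0. ] [564.3 177.3   0. ]
wait [608.3 -36.6   0. ] [604.6 -33.9   0. ]
stand top [ 502.2 -322.    65. ]
board (array([ 415.9, -379.8, -212.2]), np.float64(50.9)) (array([ 271.8, -382.9, -214.7]), np.float64(6.4))
green [ 600.8 -300.3  160. ] pink [ 632.6 -239.1  160. ]
turq [494.3 -40.   50. ] pinkb [ 571.9 -140.    50. ]
tank edge [712.9 -48.8 100. ] [741.7 -50.2   0. ] tank top (array([807.5, 223.7, 149.9]), np.float64(26.5))
top ring [567.17914133 174.43409895] r 36.292181650432354
scene ring [565.22157655 175.38549957] r 36.342180078292294
```

```bash
cat > plan.py <<'E'
import numpy as np,json,sys,os
from scipy.spatial.transform import Rotation as R
F='cmd.json'
def cur():
    if not os.path.exists(F):
        save([202.397,-484.41,245.312],R.from_euler('z',.3956)*R.from_euler('x',np.pi))
    d=json.load(open(F));return np.array(d['p']),R.from_quat(d['q'])
def save(p,r):json.dump({'p':list(p),'q':list(r.as_quat())},open(F,'w'))
def rel(p,r):
    """shift (m) and rotvec from the commanded pose to world pose p (mm), r"""
    p0,r0=cur();return r0.inv().apply(np.array(p)-p0).round(1),(r0.inv()*r).as_rotvec().round(4)
def done(s,w):
    """book a move: shift in mm, rotvec, as written in the call; compare with measured"""
    from bench import sensors
    p0,r0=cur();p,r=p0+r0.apply(s),r0*R.from_rotvec(w);save(p,r);st=sensors.state()
    q=st['tcp_rot'];m=R.from_quat([q[1],q[2],q[3],q[0]])
    print('cmd',p.round(1),'meas',np.round(st['ee_pos'],1),'roterr',(r.inv()*m).as_rotvec().round(3),'q',np.round(st['q'],2),'t',st['time'])
def down(yaw,tilt=0,az=0):
    """tool down with yaw; then tilted from vertical so it points toward azimuth az"""
    return R.from_rotvec(-tilt*np.array([-np.sin(az),np.cos(az),0]))*R.from_euler('z',yaw)*R.from_euler('x',np.pi)
E
python3 - <<'E'
from plan import *
print(rel([607,-38,140],down(np.pi/2)))
E
```

```text
(array([ 545.4, -256. ,  105.3]), array([ 0.    ,  0.    , -1.1752]))
```

Call:
jog_arm:
  series:
    - [[0.027,-0.013,0.005],[0,0,-0.06]]
    - [[0.08,-0.038,0.015],[0,0,-0.17]]
    - [[0.136,-0.064,0.025],[0,0,-0.29]]
    - [[0.191,-0.09,0.035],[0,0,-0.41]]
    - [[0.245,-0.115,0.045],[0,0,-0.53]]
    - [[0.3,-0.141,0.055],[0,0,-0.65]]
    - [[0.354,-0.166,0.065],[0,0,-0.77]]
    - [[0.409,-0.192,0.075],[0,0,-0.89]]
    - [[0.464,-0.218,0.085],[0,0,-1.01]]
    - [[0.51,-0.24,0.095],[0,0,-1.1]]
  gripper: 0
  newtons: 30

```text
time: 1.35
ee_pos: [581.3, -64.2, 149.3]
tcp_rot: [-0.0, 0.732, 0.682, -0.0]
wrist_force: [-0.1, -0.5, 0.6]
width: 1.0
grip_force: 0.0
```

Run:
```python
from plan import *
done([510,-240,95],[0,0,-1.1])
print(rel([607,-38,120],down(np.pi/2)))
```

```text
cmd [580.5 -66.4 150.3] meas [581.3 -64.2 149.3] roterr [ 0.001  0.    -0.004] q [-0.22  0.2   0.08  1.45 -0.    1.42] t 1.35
(array([30.3, 24.3, 30.3]), array([-0.    ,  0.    , -0.0752]))
```

Call:
jog_arm:
  series:
    - [[0.015,0.012,0.015],[0,0,-0.04]]
    - [[0.03,0.0243,0.03],[0,0,-0.075]]
    - [[0.03,0.0243,0.04],[0,0,-0.075]]
    - [[0.03,0.0243,0.057],[0,0,-0.075]]
    - [[0.03,0.0243,0.074],[0,0,-0.075]]
    - [[0.03,0.0243,0.09],[0,0,-0.075]]
    - [[0.03,0.0243,0.105],[0,0,-0.075]]
    - [[0.03,0.0243,0.116],[0,0,-0.075]]
    - [[0.03,0.0243,0.122],[0,0,-0.075]]
    - [[0.03,0.0243,0.122],[0,0,-0.075]]

```text
time: 2.6
ee_pos: [606.7, -38.1, 27.9]
tcp_rot: [-0.0, 0.707, 0.707, -0.0]
wrist_force: [0.6, 0.5, -0.2]
width: 1.0
grip_force: 0.0
```

Run:
```python
from plan import *
from h import *
done([30,24.3,122],[0,0,-.075])
i=[]
for n,(u,v) in(('top',(296,198)),('scene',(279,205))):
    f=cv2.cvtColor(cams.grab_frame(n),cv2.COLOR_RGB2BGR);i.append(cv2.resize(f[v-50:v+50,u-65:u+65],None,fx=3,fy=3,interpolation=cv2.INTER_CUBIC))
cv2.imwrite('pics/g1.png',np.hstack(i))
```

```text
cmd [607.  -38.3  28.3] meas [606.7 -38.1  27.9] roterr [ 0.001  0.    -0.   ] q [-0.17  0.32 -0.02  1.23  0.    1.4 ] t 2.6
```

View pics/g1.png

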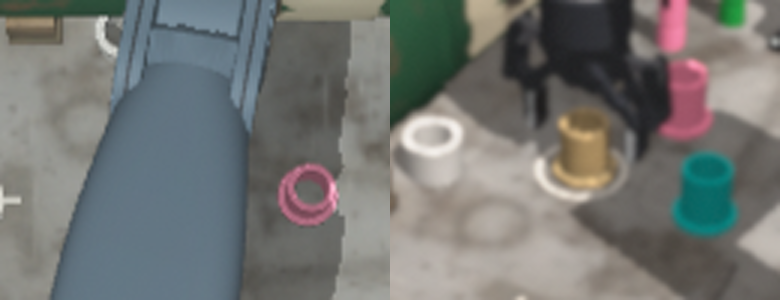

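The scene crop shows the open fingers on either side of the bronze bush at about (585,145), with the pink and turquoise bushes clear. I close now.

Call:
jog_arm:
  series:
    - [[0,0,0],[0,0,0]]
    - [[0,0,0],[0,0,0]]
    - [[0,0,0],[0,0,0]]
    - [[0,0,0],[0,0,0]]
    - [[0,0,0],[0,0,0]]
    - [[0,0,0],[0,0,0]]
    - [[0,0,0],[0,0,0]]
    - [[0,0,0],[0,0,0]]
    - [[0,0,0],[0,0,0]]
    - [[0,0,0],[0,0,0]]
  gripper: 1
  newtons: 25

```text
time: 3.95
ee_pos: [607.2, -38.3, 28.9]
tcp_rot: [0.0, 0.707, 0.707, 0.0]
wrist_force: [-1.3, -0.1, 5.4]
width: 0.481
grip_force: 26.3
```

Run:
```python
from plan import *
done([0,0,0],[0,0,0])
print(rel([566.5,175,28.3],down(np.pi/2)))
```

```text
cmd [607.  -38.3  28.3] meas [607.2 -38.3  28.9] roterr [-0.001 -0.    -0.   ] q [-0.17  0.32 -0.02  1.23 -0.    1.4 ] t 3.95
(array([213.3, -40.5,   0. ]), array([-0.    ,  0.    , -0.0002]))
```

Call:
jog_arm:
  series:
    - [[0.008,-0.0015,0],[0,0,0]]
    - [[0.028,-0.005,0],[0,0,0]]
    - [[0.053,-0.01,0],[0,0,0]]
    - [[0.08,-0.015,0],[0,0,0]]
    - [[0.108,-0.0205,0],[0,0,0]]
    - [[0.136,-0.026,0],[0,0,0]]
    - [[0.163,-0.031,0],[0,0,0]]
    - [[0.188,-0.0357,0],[0,0,0]]
    - [[0.205,-0.039,0],[0,0,0]]
    - [[0.213,-0.0405,0],[0,0,0]]

```text
time: 5.2
ee_pos: [566.5, 175.4, 28.9]
tcp_rot: [0.001, 0.707, 0.708, -0.0]
wrist_force: [0.2, -4.8, 6.1]
width: 0.476
grip_force: 26.4
```

Run:
```python
from plan import *
from h import *
done([213,-40.5,0],[0,0,0])
f=cv2.cvtColor(cams.grab_frame('scene'),cv2.COLOR_RGB2BGR);cv2.imwrite('pics/g2.png',cv2.resize(f[210:320,170:320],None,fx=4,fy=4,interpolation=cv2.INTER_CUBIC))
```

```text
cmd [566.5 174.7  28.3] meas [566.5 175.4  28.9] roterr [-0.001 -0.002 -0.001] q [ 0.19  0.28 -0.07  1.22 -0.    1.76] t 5.2
```

View pics/g2.png

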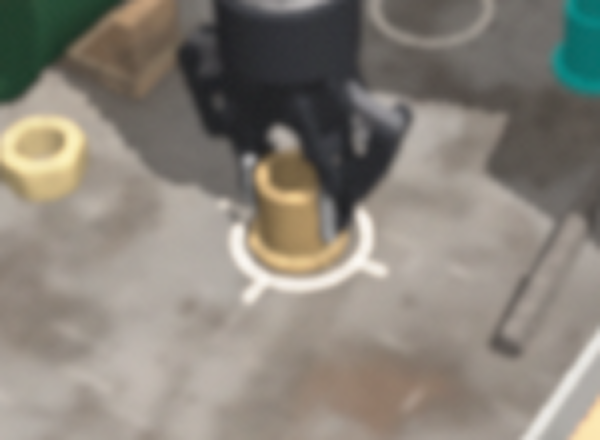

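The scene crop shows the flange centred at about (299,240) inside the ticked ring, whose centre is about (301,242). I release and rise.

Call:
jog_arm:
  series:
    - [[0,0,0],[0,0,0]]
    - [[0,0,0],[0,0,0]]
    - [[0,0,0],[0,0,0]]
    - [[0,0,0],[0,0,0]]
    - [[0,0,0],[0,0,0]]
    - [[0,0,0],[0,0,0]]
    - [[0,0,-0.01],[0,0,0]]
    - [[0,0,-0.03],[0,0,0]]
    - [[0,0,-0.06],[0,0,0]]
    - [[0,0,-0.1],[0,0,0]]
  gripper: 0

```text
time: 6.5
ee_pos: [565.7, 174.6, 128.9]
tcp_rot: [-0.0, 0.707, 0.707, -0.001]
wrist_force: [-0.3, -0.1, 0.1]
width: 0.997
grip_force: 0.0
```

Run:
```python
from plan import *
done([0,0,-100],[0,0,0])
print(rel([420,0,250],down(np.pi/2)),rel([501,-320,250],down(np.pi/2)))
```

```text
cmd [566.5 174.7 128.3] meas [565.7 174.6 128.9] roterr [ 0.002 -0.    -0.   ] q [0.19 0.23 0.07 1.41 0.   1.76] t 6.5
(array([-174.7, -146.5, -121.7]), array([-0.    ,  0.    , -0.0002])) (array([-494.7,  -65.5, -121.7]), array([-0.    ,  0.    , -0.0002]))
```

Call:
jog_arm:
  series:
    - [[-0.015,-0.002,-0.03],[0,0,0]]
    - [[-0.065,-0.009,-0.075],[0,0,0]]
    - [[-0.12,-0.016,-0.11],[0,0,0]]
    - [[-0.178,-0.023,-0.122],[0,0,0]]
    - [[-0.236,-0.031,-0.122],[0,0,0]]
    - [[-0.294,-0.039,-0.122],[0,0,0]]
    - [[-0.352,-0.047,-0.122],[0,0,0]]
    - [[-0.405,-0.054,-0.122],[0,0,0]]
    - [[-0.455,-0.06,-0.122],[0,0,0]]
    - [[-0.48,-0.064,-0.122],[0,0,0]]

```text
time: 7.75
ee_pos: [501.7, -308.0, 250.9]
tcp_rot: [0.001, 0.708, 0.706, -0.0]
wrist_force: [-0.6, -0.1, 0.7]
width: 1.0
grip_force: 0.0
```

Run:
```python
from plan import *
from h import *
done([-480,-64,-122],[0,0,0])
f={n:cv2.cvtColor(cams.grab_frame(n),cv2.COLOR_RGB2BGR) for n in('top','scene')}
a=cv2.resize(f['top'][180:250,180:255],None,fx=5,fy=5,interpolation=cv2.INTER_CUBIC)
b=cv2.resize(f['scene'][235:305,207:282],None,fx=5,fy=5,interpolation=cv2.INTER_CUBIC)
cv2.imwrite('pics/g3.png',np.hstack([a,b]))
print(rel([501,-320,150],down(np.pi/2)))
```

```text
cmd [ 502.5 -305.3  250.3] meas [ 501.7 -308.   250.9] roterr [-0.001 -0.001  0.003] q [-0.66  0.22  0.3   1.65 -0.    0.91] t 7.75
(array([-14.7,  -1.5, 100.3]), array([-0.    ,  0.    , -0.0002]))
```

View pics/g3.png

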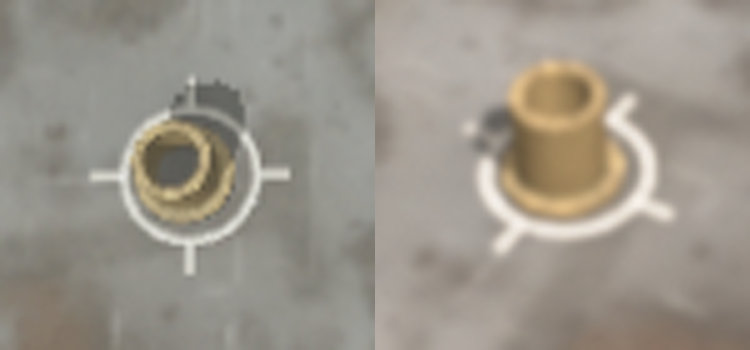

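Left, top view: the flange sits about 2 mm from the ticked ring's centre, at about (186,171) against (190,175). Right, scene view: the bush is upright and free on the mark. Now for the light.

Call:
jog_arm:
  series:
    - [[-0.01,-0.001,0],[0,0,0]]
    - [[-0.0147,-0.0015,0.005],[0,0,0]]
    - [[-0.0147,-0.0015,0.02],[0,0,0]]
    - [[-0.0147,-0.0015,0.04],[0,0,0]]
    - [[-0.0147,-0.0015,0.06],[0,0,0]]
    - [[-0.0147,-0.0015,0.08],[0,0,0]]
    - [[-0.0147,-0.0015,0.095],[0,0,0]]
    - [[-0.0147,-0.0015,0.108],[0,0,0]]
    - [[-0.0147,-0.0015,0.115],[0,0,0]]
    - [[-0.0147,-0.0015,0.115],[0,0,0]]

```text
time: 9.1
ee_pos: [500.7, -319.7, 134.9]
tcp_rot: [-0.0, 0.707, 0.707, -0.0]
wrist_force: [-0.4, 0.7, 0.4]
width: 1.003
grip_force: 0.0
```

Call:
jog_arm:
  series:
    - [[0,0,0],[0,0,0]]
    - [[0,0,0],[0,0,0]]
    - [[0,0,0],[0,0,0]]
    - [[0,0,0],[0,0,0]]
    - [[0,0,0],[0,0,0]]
    - [[0,0,0],[0,0,0]]
    - [[0,0,0],[0,0,0]]
    - [[0,0,0],[0,0,0]]
    - [[0,0,0],[0,0,0]]
    - [[0,0,0],[0,0,0]]
  gripper: 1
  newtons: 60

```text
time: 10.35
ee_pos: [501.3, -320.2, 135.9]
tcp_rot: [0.001, 0.707, 0.707, 0.0]
wrist_force: [0.7, -0.1, 4.6]
width: 0.286
grip_force: 58.8
```

Run:
```python
from plan import *
from h import *
done([-14.7,-1.5,115],[0,0,0])
print('mouth',onz('top',180+172.5/5,180+160/5,50),onz('scene',207+182/5,235+96/5,50))
```

```text
cmd [ 501.  -320.   135.3] meas [ 501.3 -320.2  135.9] roterr [-0.001 -0.001 -0.   ] q [-0.68  0.23  0.08  1.42  0.    0.89] t 10.35
mouth [566.2 175.2  50. ] [563.2 180.7  50. ]
```

Call:
jog_arm:
  series:
    - [[0,0,-0.003],[0,0,0]]
    - [[0,0,-0.012],[0,0,0]]
    - [[0,0,-0.026],[0,0,0]]
    - [[0,0,-0.042],[0,0,0]]
    - [[0,0,-0.06],[0,0,0]]
    - [[0,0,-0.078],[0,0,0]]
    - [[0,0,-0.096],[0,0,0]]
    - [[0,0,-0.11],[0,0,0]]
    - [[0,0,-0.12],[0,0,0]]
    - [[0,0,-0.12],[0,0,0]]

```text
time: 11.6
ee_pos: [501.2, -320.2, 256.5]
tcp_rot: [0.001, 0.707, 0.707, 0.0]
wrist_force: [-0.4, 0.4, -0.8]
width: 0.288
grip_force: 59.2
```

Run:
```python
from plan import *
done([0,0,-120],[0,0,0])
az=.3;m=np.array([566,176.5,50]);r=down(np.pi/2,np.pi/4,az);p=m-220*r.apply([0,0,1]);print(p,r.apply([0,0,1]))
print(rel(p,r))
```

```text
cmd [ 501.  -320.   255.3] meas [ 501.2 -320.2  256.5] roterr [-0.001 -0.001 -0.   ] q [-0.68  0.24  0.33  1.66 -0.    0.89] t 11.6
[417.38451985 130.52784474 205.56349186] [ 0.67552491  0.20896434 -0.70710678]
(array([450.5, -83.7,  49.7]), array([-7.503e-01,  2.322e-01, -2.000e-04]))
```

Call:
jog_arm:
  series:
    - [[0.01,-0.006,0],[0,0,0]]
    - [[0.04,-0.02,0],[0,0,0]]
    - [[0.08,-0.035,0],[-0.03,0.01,0]]
    - [[0.125,-0.05,0],[-0.08,0.025,0]]
    - [[0.17,-0.06,0],[-0.13,0.04,0]]
    - [[0.215,-0.07,0],[-0.18,0.055,0]]
    - [[0.26,-0.08,0],[-0.23,0.07,0]]
    - [[0.305,-0.084,0],[-0.28,0.086,0]]
    - [[0.34,-0.084,0],[-0.32,0.099,0]]
    - [[0.36,-0.084,0],[-0.34,0.105,0]]

```text
time: 12.85
ee_pos: [415.0, 42.0, 253.8]
tcp_rot: [0.082, 0.695, 0.697, 0.156]
wrist_force: [0.0, -0.5, -1.6]
width: 0.287
grip_force: 59.2
```

Run:
```python
from plan import *
done([360,-84,0],[-.34,.105,0])
az=.3;m=np.array([566,176.5,50]);r=down(np.pi/2,np.pi/4,az);p=m-220*r.apply([0,0,1])
print(rel(p,r))
```

```text
cmd [417.   40.  255.3] meas [415.   42.  253.8] roterr [ 0.001  0.001 -0.001] q [-0.18 -0.61 -0.45  1.41  0.16  1.42] t 12.85
(array([ 84.9, -17.8,  56.1]), array([-4.103e-01,  1.272e-01, -1.000e-04]))
```

The shoulder has already swung back to -0.61 rad. I'll use a more sideways slant (azimuth about 0.9) to keep clear of the joint limits.

Run:
```python
from plan import *
az=.9;m=np.array([566,176.5,50]);r=down(np.pi/2,.76,az);p=m-222*r.apply([0,0,1])
print(p,rel(p,r),rel(p+[0,0,40],r))
```

```text
[470.93062284  56.69754314 210.91359438] (array([11.1, 35.7, 61.3]), array([-0.1412,  0.4801,  0.0748])) (array([15.2, 49.1, 23.8]), array([-0.1412,  0.4801,  0.0748]))
```

Call:
jog_arm:
  series:
    - [[0.003,0.01,0.004],[-0.02,0.08,0.012]]
    - [[0.006,0.02,0.009],[-0.05,0.17,0.025]]
    - [[0.009,0.03,0.014],[-0.08,0.27,0.04]]
    - [[0.012,0.04,0.019],[-0.11,0.37,0.057]]
    - [[0.014,0.046,0.024],[-0.13,0.44,0.068]]
    - [[0.015,0.046,0.03],[-0.141,0.48,0.075]]
    - [[0.014,0.042,0.042],[-0.141,0.48,0.075]]
    - [[0.0125,0.038,0.053],[-0.141,0.48,0.075]]
    - [[0.0111,0.0357,0.0613],[-0.141,0.48,0.075]]
    - [[0.0111,0.0357,0.0613],[-0.141,0.48,0.075]]

```text
time: 14.1
ee_pos: [470.2, 57.3, 209.9]
tcp_rot: [-0.043, 0.657, 0.657, 0.368]
wrist_force: [0.6, -0.1, -1.8]
width: 0.288
grip_force: 59.2
```

Run:
```python
from plan import *
from h import *
done([11.1,35.7,61.3],[-.141,.48,.075])
f={n:cv2.cvtColor(cams.grab_frame(n),cv2.COLOR_RGB2BGR) for n in('top','scene')}
cv2.imwrite('pics/e_scene.png',cv2.resize(f['scene'][130:310,190:430],None,fx=3.3,fy=3.3,interpolation=cv2.INTER_CUBIC))
cv2.imwrite('pics/e_top.png',cv2.resize(f['top'][160:300,170:330],None,fx=4,fy=4,interpolation=cv2.INTER_CUBIC))
p,r=cur();z=r.apply([0,0,1]);l=p+120*z;print('lens',l,z)
for n in f:print(n,'lens px',proj(n,l),'mouth',proj(n,[566,176.5,50]),'tcp',proj(n,p))
```

```text
cmd [470.9  56.7 210.9] meas [470.2  57.3 209.9] roterr [0.001 0.    0.   ] q [-0.49 -0.46 -0.57  1.29  0.74  1.15] t 14.1
lens [522.26595397 121.46202997 123.8797027 ] [ 0.42812133  0.53955754 -0.72497571]
top lens px [231.2 224.8] mouth [214.  212.1] tcp [254.6 242. ]
scene lens px [274.  218.9] mouth [243.4 252.5] tcp [311.9 177. ]
```

View pics/e_scene.png

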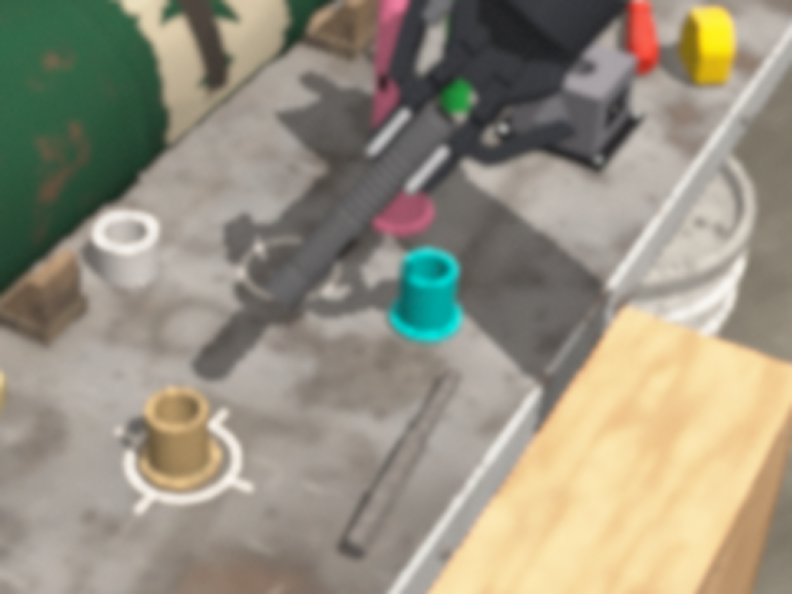

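View pics/e_top.png

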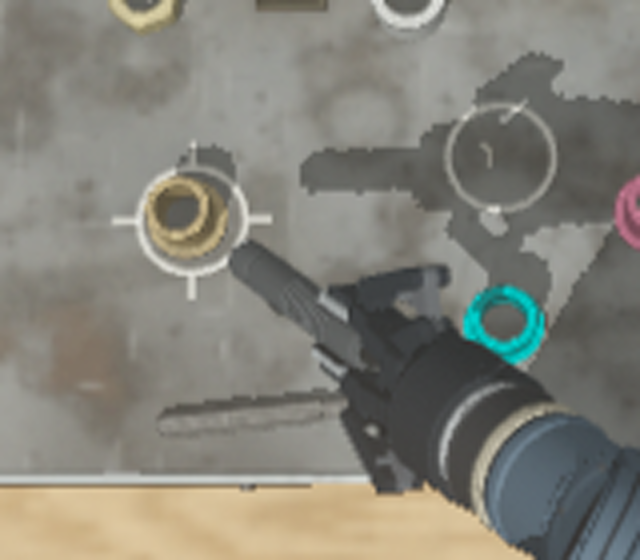

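The lens is at scene crop (288,293) and top crop (243,255), both within a few mm of the prediction. In both views the rod's axis passes within about 6 mm of the bush mouth, at (178,407) and (178,205). Next I hold still, check, and hand in.

Call:
jog_arm:
  series:
    - [[0,0,0],[0,0,0]]
    - [[0,0,0],[0,0,0]]
    - [[0,0,0],[0,0,0]]
    - [[0,0,0],[0,0,0]]
    - [[0,0,0],[0,0,0]]
    - [[0,0,0],[0,0,0]]
    - [[0,0,0],[0,0,0]]
    - [[0,0,0],[0,0,0]]
    - [[0,0,0],[0,0,0]]
    - [[0,0,0],[0,0,0]]

```text
time: 15.45
ee_pos: [470.8, 56.8, 210.8]
tcp_rot: [-0.042, 0.657, 0.657, 0.368]
wrist_force: [0.5, 0.4, -1.2]
width: 0.287
grip_force: 59.2
```

Run:
```python
from bench import finish_job,sensors
import numpy as np
s=sensors.state();print(s['ee_pos'],np.abs(s['dq']).max(),s['grip_force'])
print(finish_job())
```

```text
[470.7745777   56.75473324 210.84821745] 0.00207712449108888 59.2247611284256
the job is handed in; nothing more can be done
None
```

I handed the job in at 15.5 s: the bush is let go about 2 mm from the ticked mark's centre, and the light is held still at about 44°, its lens about 10 cm from the bush mouth and aimed within about 6 mm of its middle (estimated from the images; no verdict was returned).

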